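Speed controller up four clicks, then start

TASK

With a fingertip, push the orange lug of the speed controller's black click-stop dial round clockwise (seen from above) by exactly four clicks from where it stands, without going past the fourth click; then press the green start button fully down and let it come back up. Only push and press: do not pinch the lug between the fingers, do not press the button before the dial is set, and leave the tools and other loose things lying round the controller where they are.

Things in the scene. Friction and masses are not known exactly. Their poses are not given: they have to be found in the camera images.
- controller: grey speed controller screwed to the bench, 150 (x) by 230 (y) mm, dark flat top at 58 mm above the bench; origin at the centre of its underside, its x axis points to its rear, y to its left, z up. Dial on its left, green button on its right, eleven white dots round the dial, one for each click position. Small flat mounting ears stand 15 mm out at both sides.
- dial_centre (a point): point on the dial's axis (vertical) at the housing's top (58 mm above the bench), 45 mm to the left (+y) of the controller's centre; axes as the controller's. The black dial disc has radius 46 mm and its upper face lies 14 mm above this point.
- lug (a point): centre of the orange finger lug that stands on the dial, 33 mm from the dial's axis and 25 mm above the housing's top; x points radially outward from the dial's axis, z up, -y is the direction of clockwise travel. The lug is 26 mm long radially (20 to 46 mm from the axis), 14 mm thick (y) and stands 23 mm above the disc, with a white index line through its middle.
- dial (a joint): dial angle, rad, clockwise from above, 0 to 3.49 between stops; clicks every 0.349 (20 degrees) from 0; starts in one of the first four. The detent resists with up to about 3 N at the lug; past half-way between two clicks it snaps on by itself. At angle q the lug's outward direction is turned 1.745 - q counter-clockwise from the controller's +x axis.
- start (a joint): travel of the green start button in m: 0 up, 0.006 fully down; it is sprung and takes about 5 N to press fully; over 0.0045 counts as pressed
- start_top (a point): centre of the upper face of the green button, 28 mm across, pressed straight down; it stands 75 mm to the right of the controller's centre
- screwdriver_short: short screwdriver, orange grip, 29x140x25 mm, lying to the right of the controller; origin at the centre of its underside
- pliers: combination pliers with blue grips, 50x166x14 mm, lying behind the controller; origin at the centre of its underside
- tape_measure: yellow and black pocket tape measure, 38x83x62 mm, standing behind the controller to the right; origin at the centre of its underside
- pencil: red carpenter's pencil, 12x176x8 mm, lying in front of the controller; origin at the centre of its underside
- screw_packet_1: orange carton of screws, 66x62x88 mm, standing behind the controller to the left; origin at the centre of its underside

How it is judged:
On the way, in this order (a step that is already met when the one before it is completed fails the run):
1. the dial rests four clicks clockwise of where it started (distance of lug from where it was at the start of the episode between 0.03926 and 0.04543 m and velocity of joint dial between -0.05 and 0.05 rad/s), for 0.3 s.
2. the start button is pressed down while the dial stays at the fourth click (distance of lug from where it was at the start of the episode between 0.03926 and 0.04543 m and value of joint start above 0.0045 m), for 0.05 s.
At the end, for the whole second after the job is handed in: The dial rests four clicks (80 degrees, within 7 degrees) clockwise of where it started, the start button has been pressed and is up again, and each loose thing lies within 20 mm of where it was (all of step 1 and value of joint start below 0.0015 m and distance of each of screwdriver_short, pliers, tape_measure, pencil, screw_packet_1 from where it was at the start of the episode below 0.02 m); the robot touches nothing.
It fails at once if the dial is turned past the fourth click (more than 93 degrees) (distance of lug from where it was at the start of the episode above 0.04787 m).
It fails at once if the start button is pressed (over 3 mm) before the dial has reached the fourth click (value of joint start above 0.003 m and distance of lug from where it was at the start of the episode below 0.03595 m).
It fails at once if the lug is pinched: fingers press on both its sides at once (contact force between the fingers and dial_c1 above 1 N and contact force between the fingers and dial_c2 above 1 N).
It fails at once if a loose thing is moved more than 20 mm, or lifted more than 12 mm (distance of any of screwdriver_short, pliers, tape_measure, pencil, screw_packet_1 from where it was at the start of the episode above 0.02 m or height (world z) of any of screwdriver_short, pliers, tape_measure, pencil, screw_packet_1 above 0.012 m).
It also fails if it takes over 51 s, if anything falls off the work surface, if the arm or the gripper's body presses on something with over 40 N, if the wrist force passes 120 N, or if a joint passes its speed limit or range.

ROBOT

A 7-joint arm with a two-finger parallel gripper is mounted at the origin on a cart in front of the work surface, level with it; the furniture and walls round the work are solid. World frame = base frame: x ahead of the robot, y to its left, z up, the work surface at z = 0. Lengths are in m, angles in rad, forces in N, time in s.
With the tool pointing down it reaches from about 0.4 to 0.9 m from the base axis. Payload 5.6 kg.
Tool frame: the origin (TCP) lies midway between the tips of the shut fingers; the grasp point (between the pads) lies 19 mm behind it; z points along the fingers, y is the line along which they close (so a half turn about z gives the same grasp; the last joint's range is limited). The gripper opens to 92 mm and grips with 3 to 60 N. Pads are 20 mm wide; open, the fingers measure 128 mm over their backs; the gripper's body (75 mm by 189 mm) begins 69 mm behind the grasp point.
Start: joints at [1.076, 0.468, -0.012, 1.603, 0.006, 1.071, -0.056], TCP at [0.284, -0.585, 0.215] pointing down, gripper open.
Joint ranges: [-2.53, 2.53], [-0.31, 2.02], [-1.57, 1.55], [0.28, 2.44], [-1.29, 4.43], [0.15, 1.84], [-2.92, 2.92]. Speed limits (rad/s): [2.57, 2.57, 3.14, 3.14, 3.14, 3.14, 3.14].

INTERFACE

Orientations are given as a 3x3 rotation matrix whose columns are the frame's x, y, z axes.
In Python, from station import env, effector, solver, viewer, workorder, search_frame, tip_of gives the robot as it stands. Calls block until the motion is done:
- env.reach(position, orientation): joint-space move of the TCP to a pose.
- env.movel(position, frame=None, rate=0.15): straight line of the TCP; frame=None keeps the orientation; rate is the mean speed in m/s.
- env.goto_joints(angles): joint-space move.
- effector.release() and effector.grasp(squeeze=None): open the fingers fully, or close them until they stop; squeeze is the grip in N (None keeps the last).
- env.pause(seconds).
- solver.inverse_kinematics(position, orientation): joint angles nearest the present ones, or None.
- env.sense(): the state.
- viewer.read_camera(name): name is "scene" or "top"; returns (picture, depth): 384x512x3 uint8, red, green, blue; 384x512 float32, m along the optical axis (not along the pixel's ray), 0 where there is no reading.
- viewer.camera_info(name): a dict with "intrinsics" (3x3 intrinsics, pixels), "eye" and "rotation" of the camera in the world. Camera axes: x right, y up, looking along -z (the intrinsics and any distortion apply to the point x, -y, -z); pixel columns grow to the right and rows downward; lengths in m; the calibration is good to about 2 mm. A picture is of the moment at which its call begins. camera_info takes no time and is no camera call.
A pose or a line that the arm cannot do raises env.PlanningError and nothing moves.
- workorder.finish_job(): hands the job in; it is judged then, once.
Trained networks look in the newest picture that a camera, given by its name, has taken for a name from the list of things; names that differ only in an ending like _2 or _b are one class to them, and where a whole thing is asked for, a point or a joint stands for the part that bears it (a point fixed in the world has none). Each returns a list of dicts, best first, with "score" (0 to 1); they miss things now and then, are a little off and sometimes report something else, mostly with a low value. They report only what shows in the picture. A call takes as long as a camera call.
- search_frame(camera, name): "at" ([x, y, z] in m, in world coordinates, good to about 4 mm: the middle of the surface that is visible of it).
- tip_of(camera, name): "at" ([x, y, z] in m, in world coordinates, good to about 4 mm: a listed point, or the origin of a listed thing).
The state is a dict: "t": time; "joint_positions": joint angles; "joint_velocities": joint speeds; "tau": joint torques, N m; "ee_pos": TCP position; "tcp_rot": TCP orientation; "wrist_force": force on the tool from outside, world axes, zero at the start; "moment": the same for the moment, N m; "gripper_width": finger opening in m; "grasp_force": force on a finger pad.
Only numpy, scipy, OpenCV 4.12 (cv2) and the standard library are available. Lean on these libraries where they do the work, as an engineer would, in place of code of your own. Each camera call takes 0.05 s, during which the arm holds its last target. There are 200 camera calls.

## Working session

There is one attempt and no reset: what is moved stays moved. The work goes in short steps, each a Python script; the robot and the scene stay as the last script left them, time stands still between calls to the robot, and variables do not carry over. Pictures are saved under pics/ and viewed, at most 10 in all, crops included, and the job is handed in when it is done.

```bash
mkdir -p pics; ls; python3 - <<'E'
from station import *
import cv2,numpy as np
for c in ["top","scene"]:
    p,d=viewer.read_camera(c); cv2.imwrite(f"pics/{c}0.png",cv2.cvtColor(p,cv2.COLOR_RGB2BGR))
    i=viewer.camera_info(c); print(c,i["intrinsics"],i["eye"],i["rotation"],[k for k in i])
    for n in ["controller","dial_centre","lug","start_top"]:
        print(n,[(np.round(r["at"],4),round(r["score"],2)) for r in tip_of(c,n)[:3]])
s=env.sense();print(s["t"],s["ee_pos"],s["tcp_rot"],s["gripper_width"])
E
```

```text
pics
top [[449.3641734    0.         256.59702007]
 [  0.         449.3641734  195.56849517]
 [  0.           0.           1.        ]] [ 0.3646156  -0.07525528  1.2597906 ] [[-0.01762645  0.98423244 -0.17599948]
 [-0.99944713 -0.02230751 -0.02465389]
 [-0.02819127  0.17546761  0.98408148]] ['intrinsics', 'eye', 'rotation']
controller [(array([ 0.4945,  0.0169, -0.003 ]), 0.77)]
dial_centre [(array([0.488 , 0.0602, 0.0582]), 0.73)]
lug [(array([0.5172, 0.0841, 0.0836]), 0.81)]
start_top [(array([ 0.4963, -0.0619,  0.077 ]), 0.49)]
scene [[410.79225193   0.         247.4557628 ]
 [  0.         410.79225193 191.36530261]
 [  0.           0.           1.        ]] [0.20773741 0.51869805 0.81953842] [[-0.8576851   0.36407615 -0.36307687]
 [-0.51378419 -0.63438345  0.57756684]
 [-0.02005165  0.68191363  0.7311578 ]] ['intrinsics', 'eye', 'rotation']
controller [(array([ 0.4928,  0.0102, -0.0021]), 0.69)]
dial_centre [(array([0.4941, 0.0602, 0.0545]), 0.93)]
lug [(array([0.5134, 0.0831, 0.0856]), 0.6)]
start_top [(array([ 0.4972, -0.0581,  0.0768]), 0.53)]
0.5 [ 0.28372443 -0.58478588  0.21454462] [[ 8.99684334e-01  4.36541053e-01 -8.98983722e-05]
 [ 4.36541056e-01 -8.99684337e-01  2.64946504e-05]
 [-6.93141548e-05 -6.30811522e-05 -9.99999996e-01]] 0.09191369135710543
```

View pics/top0.png

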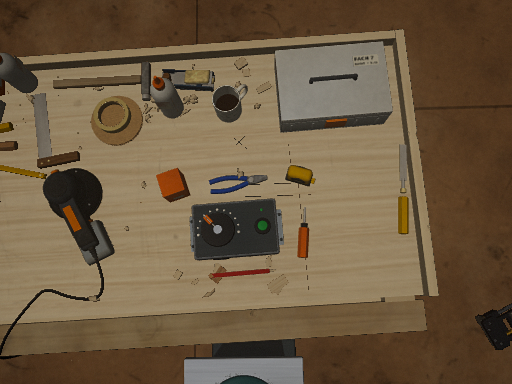

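View pics/scene0.png

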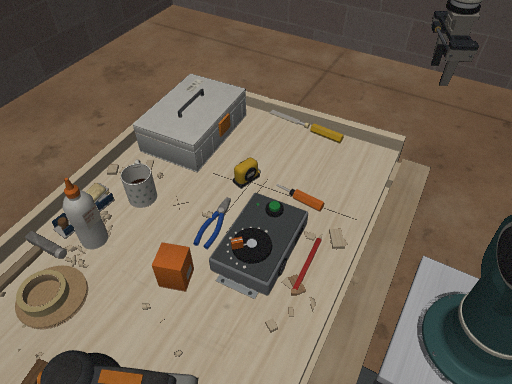

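The top picture shows the controller at about (236,228), with the dial hub at (217,230). The lug is up-left of the hub at (208,219), the green button is at (263,226), and the loose things are all clear of the top face. Next I'll measure by colour and check the lug angle against the 20° grid.

```bash
cat > h.py <<'E'
from station import *
import cv2,numpy as np
from scipy.spatial.transform import Rotation as Rn
def ray(c,u,v,z):
    i=viewer.camera_info(c);K=i["intrinsics"];e=np.array(i["eye"])
    d=np.array(i["rotation"])@np.array([(u-K[0][2])/K[0][0],-(v-K[1][2])/K[1][1],-1])
    return e+d*(z-e[2])/d[2]
def blob(c,p,lo,hi,near,z,r=25):
    m=cv2.inRange(cv2.cvtColor(p,cv2.COLOR_RGB2HSV),lo,hi)
    vv,uu=np.nonzero(m);k=np.hypot(uu-near[0],vv-near[1])<r
    return ray(c,uu[k].mean(),vv[k].mean(),z),k.sum(),(uu[k].mean(),vv[k].mean())
E
python3 - <<'E'
from h import *
for c,l,g in [("top",(208,219),(263,226)),("scene",(236,243),(274,206))]:
    p,d=viewer.read_camera(c)
    print(c,"lug",blob(c,p,(5,120,90),(18,255,255),l,0.09,12))
    print("btn",blob(c,p,(45,100,40),(85,255,255),g,0.077,20))
    i=viewer.camera_info(c)
    for n in ["dial_centre","lug","start_top"]:
        print(n,[(np.round(r["at"],4),round(r["score"],2)) for r in tip_of(c,n)[:1]])
p,d=viewer.read_camera("top")
v0,u0=190,180
cv2.imwrite("pics/crop.png",cv2.resize(cv2.cvtColor(p[v0:v0+80,u0:u0+110],cv2.COLOR_RGB2BGR),None,fx=7,fy=7,interpolation=cv2.INTER_CUBIC))
E
```

```text
top lug (array([0.51399721, 0.08458508, 0.09      ]), np.int64(40), (np.float64(207.375), np.float64(219.075)))
btn (array([ 0.50037103, -0.05847162,  0.077     ]), np.int64(96), (np.float64(261.9583333333333), np.float64(223.66666666666666)))
dial_centre [(array([0.4858, 0.0623, 0.0583]), 0.58)]
lug [(array([0.5192, 0.0803, 0.0833]), 0.91)]
start_top [(array([ 0.497 , -0.0601,  0.0794]), 0.6)]
scene lug (array([0.51130766, 0.0859427 , 0.09      ]), np.int64(100), (np.float64(236.7), np.float64(243.05)))
btn (array([ 0.49936549, -0.05785609,  0.077     ]), np.int64(115), (np.float64(272.97391304347826), np.float64(205.76521739130436)))
dial_centre [(array([0.4945, 0.0583, 0.057 ]), 0.65)]
lug [(array([0.5109, 0.0842, 0.0842]), 0.88)]
start_top [(array([ 0.4982, -0.0594,  0.077 ]), 0.57)]
```

View pics/crop.png

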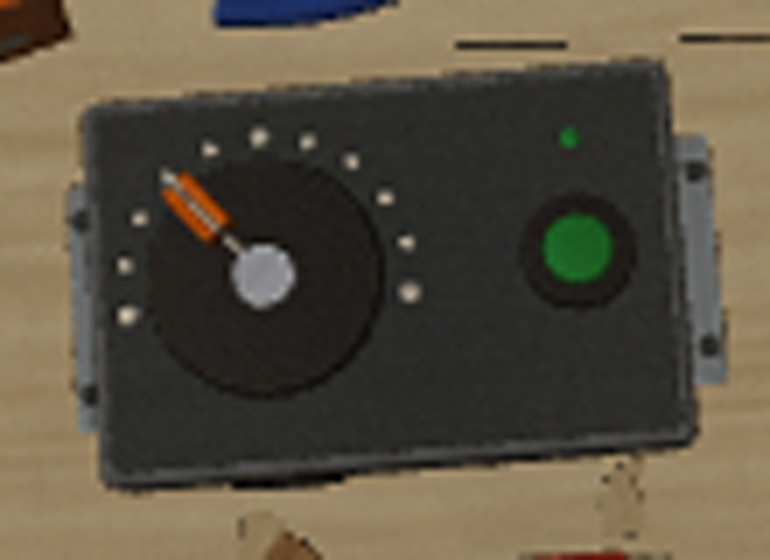

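The crop shows the lug on the 4th dot, so q is about 60°, with the index line at crop (170,175). Its target is the dot at crop (352,162). The hub is at (263,276) and the button at (577,248). Now I'll fix the geometry and check IK.

```bash
cat >> h.py <<'E'
f=lambda x,y:(180+x/7-.43,190+y/7-.43)
hub=ray("top",*f(263,276),0.076); btn=ray("top",*f(577,248),0.077)
E
python3 - <<'E'
from h import *
print(hub,btn,np.linalg.norm(hub-btn))
d=(hub-btn)[:2];print("yaw from hub-btn",np.degrees(np.arctan2(d[1],d[0]))-90)
# yaw from housing top edges
for a,b in [((85,105),(660,62)),((110,485),(690,440)),((85,105),(110,485)),((660,62),(690,440))]:
    A,B=ray("top",*f(*a),.058),ray("top",*f(*b),.058);e=A-B;print(np.degrees(np.arctan2(e[1],e[0])),np.linalg.norm(e))
A=ray("top",*f(165,172),.095);print("lug ang",np.degrees(np.arctan2(*(A-hub)[[1,0]])))
p,dd=viewer.read_camera("top");print("depth z hub/btn")
i=viewer.camera_info("top")
for u,v in [f(263,276),f(577,248),f(263,350)]:
    u,v=round(u),round(v);z=dd[v,u];K=i["intrinsics"]
    print(np.array(i["eye"])+np.array(i["rotation"])@(z*np.array([(u-K[0][2])/K[0][0],-(v-K[1][2])/K[1][1],-1])))
for a in range(50,-50,-20):
  for s in (1,-1):
    a_=np.radians(a);x=s*np.array([np.sin(a_),-np.cos(a_),0]);z=np.array([0,0,-1.]);R=np.c_[x,np.cross(z,x),z]
    print(a,s,solver.inverse_kinematics([.5,.06,.09],R))
E
```

```text
[0.48877875 0.06050236 0.076     ] [ 0.49683327 -0.05850819  0.077     ] 0.119286986801878
yaw from hub-btn 3.8718177289940883
93.0535787121727 0.22388525642058332
93.31675249942163 0.2210690922484222
4.173233968255215 0.1468843248241177
3.073884415851179 0.1458408671737983
lug ang 42.40608093138474
depth z hub/btn
[0.48875393 0.06084644 0.076274  ]
[ 0.4962876  -0.0585805   0.08184691]
[0.46032731 0.06184175 0.0681596 ]
50 1 [-0.01677487  0.41353581 -0.20334622  2.04339299  0.12687682  0.69623909
 -2.56988334]
50 -1 [ 0.36175981  0.50505427 -0.67347311  2.019818    0.45032353  0.76611867
  0.28960844]
30 1 [-0.07134131  0.40787727 -0.13763593  2.04698098  0.08539776  0.691976
 -2.88162566]
30 -1 [ 0.33025618  0.49274277 -0.63254809  2.021647    0.41969399  0.75642441
 -0.03337871]
10 1 [-1.12598312  0.86801454  1.34367578  2.10671935 -1.0089816   1.07267781
 -2.21640864]
10 -1 [ 0.297944    0.48127838 -0.59108923  2.02355448  0.3892274   0.74748696
 -0.35637671]
-10 1 [ 0.75738948  0.9102019  -1.32766898  2.00012979  1.01241576  1.12823391
  1.93684807]
-10 -1 [ 0.26483508  0.47062898 -0.54907423  2.0255401   0.35890698  0.73926242
 -0.6793731 ]
-30 1 [ 0.75738948  0.9102019  -1.32766898  2.00012979  1.01241576  1.12823391
  1.58778222]
-30 -1 [ 0.22903412  0.46024125 -0.5040973   2.02772017  0.32703887  0.7313109
 -1.0009016 ]
```

```bash
cat >> h.py <<'E'
C=np.array([.490,.060]); A0=43.5
def pose(delta,gap=0,z=.081,r=.040,off=.017):
    a=np.radians(A0-delta);o=np.array([np.cos(a),np.sin(a)]);t=np.array([o[1],-o[0]])
    p=C+r*o-(off+gap)*t
    x=-np.array([*t,0]);zz=np.array([0,0,-1.])
    return np.array([*p,z]),np.c_[x,np.cross(zz,x),zz]
def st(m=""):
    s=env.sense();print(m,"t%.2f"%s["t"],np.round(s["ee_pos"],4),"F",np.round(s["wrist_force"],2),"w%.3f"%s["gripper_width"])
    return s
E
python3 - <<'E'
from h import *
effector.grasp(5)
env.reach(*pose(0,.012,.2));st()
env.movel(pose(0,.012,.1)[0],rate=.12);st()
env.movel(pose(0,.012)[0],rate=.04);st()
for c,b in [("scene",(200,200,110,80)),("top",(180,180,110,80))]:
    p,d=viewer.read_camera(c);u,v,w,h=b
    cv2.imwrite(f"pics/{c}1.png",cv2.resize(cv2.cvtColor(p[v:v+h,u:u+w],cv2.COLOR_RGB2BGR),None,fx=6,fy=6,interpolation=cv2.INTER_CUBIC))
E
```

```text
t4.91 [0.4995 0.1075 0.1999] F [ 0.32 -0.74 -0.49] w0.000
 t5.89 [0.4996 0.1089 0.1006] F [0.07 0.11 0.75] w0.000
 t6.52 [0.499  0.1087 0.0809] F [-0.68  0.19 -0.04] w0.000
```

View pics/scene1.png

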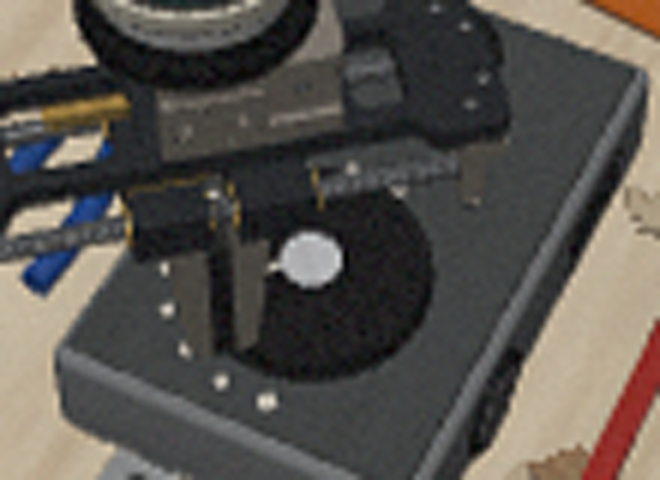

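The scene crop shows the shut fingers (about (220,300)) standing on the outer dial, clear of the hub, with the lug hidden behind them. I'll push the first part and check it.

```bash
python3 - <<'E'
from h import *
for g in (.008,.004,0): 
    env.movel(pose(0,g)[0],rate=.04);st(g)
for dl in range(6,49,6):
    env.movel(*pose(dl),rate=.04);st(dl)
for c,b in [("scene",(200,200,110,80)),("top",(180,180,110,80))]:
    p,d=viewer.read_camera(c);u,v,w,h=b
    cv2.imwrite(f"pics/{c}2.png",cv2.resize(cv2.cvtColor(p[v:v+h,u:u+w],cv2.COLOR_RGB2BGR),None,fx=6,fy=6,interpolation=cv2.INTER_CUBIC))
    print(c,[(np.round(r["at"],4),round(r["score"],2)) for r in tip_of(c,"lug")[:2]])
E
```

```text
0.008 t6.87 [0.5022 0.1053 0.0811] F [-0.55 -0.16  0.42] w0.001
0.004 t7.12 [0.5048 0.1024 0.081 ] F [-0.33 -0.18 -0.08] w0.000
0 t7.37 [0.5074 0.0999 0.081 ] F [-1.32  1.57  0.25] w0.000
6 t7.63 [0.5115 0.0977 0.081 ] F [-0.44  0.63 -0.46] w0.000
12 t7.90 [0.5154 0.0951 0.081 ] F [-0.4   0.44 -0.44] w0.001
18 t8.17 [0.5188 0.0924 0.081 ] F [-0.4  -0.38  0.73] w0.000
24 t8.43 [0.5214 0.0896 0.0808] F [-2.19  0.76 -0.43] w0.000
30 t8.70 [0.5251 0.0857 0.0811] F [-0.38  0.49 -0.43] w0.000
36 t8.97 [0.5275 0.0819 0.0811] F [ 0.79  0.05 -0.77] w0.001
42 t9.23 [0.5291 0.0787 0.0809] F [-1.2   1.76 -1.34] w0.001
48 t9.50 [0.5313 0.0736 0.081 ] F [-0.39  0.26  0.44] w0.000
scene [(array([0.5196, 0.0601, 0.085 ]), 0.86)]
top [(array([ 0.6392, -0.1737,  0.0008]), 0.68)]
```

View pics/scene2.png

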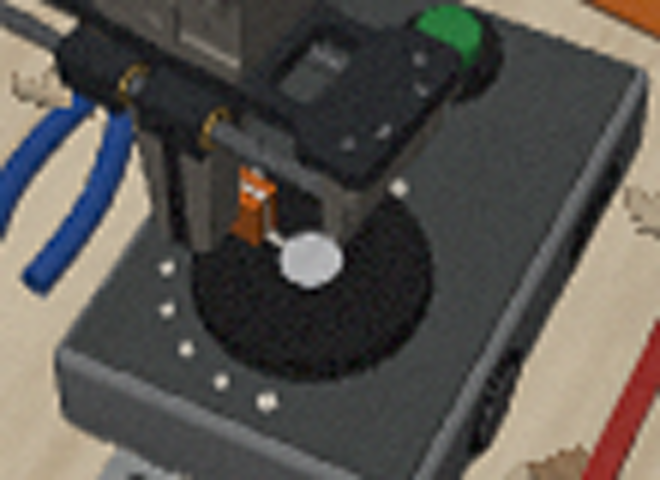

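The scene crop shows the orange lug at (255,205) just ahead of the fingers (195,200), at about 2 to 2.5 clicks. This agrees with the commanded 48°. Continuing.

```bash
python3 - <<'E'
from h import *
for dl in (54,60,66,69,72,74):
    env.movel(*pose(dl),rate=.03);st(dl)
env.pause(.2)
c,b="scene",(200,200,110,80)
p,d=viewer.read_camera(c);u,v,w,h=b
cv2.imwrite(f"pics/{c}3.png",cv2.resize(cv2.cvtColor(p[v:v+h,u:u+w],cv2.COLOR_RGB2BGR),None,fx=6,fy=6,interpolation=cv2.INTER_CUBIC))
print(c,[(np.round(r["at"],4),round(r["score"],2)) for r in tip_of(c,"lug")[:2]])
print("expect 60:",pose(60,r=.033,off=0)[0],"80:",pose(80,r=.033,off=0)[0])
E
```

```text
54 t10.00 [0.5325 0.0693 0.081 ] F [0.09 0.6  0.15] w0.000
60 t10.30 [0.5331 0.0651 0.081 ] F [ 0.48  1.3  -0.31] w0.001
66 t10.60 [0.5333 0.0607 0.081 ] F [-0.41  1.24  0.29] w0.000
69 t10.85 [0.5333 0.0578 0.081 ] F [-0.15 -0.4  -0.85] w0.001
72 t11.10 [0.5332 0.0556 0.081 ] F [ 0.21 -0.31  0.39] w0.000
74 t11.35 [0.533  0.0543 0.081 ] F [-0.33  0.37  0.36] w0.001
scene [(array([0.5152, 0.0402, 0.0854]), 0.82)]
expect 60: [0.52164105 0.05062749 0.081     ] 80: [0.51652728 0.04037085 0.081     ]
```

View pics/scene3.png

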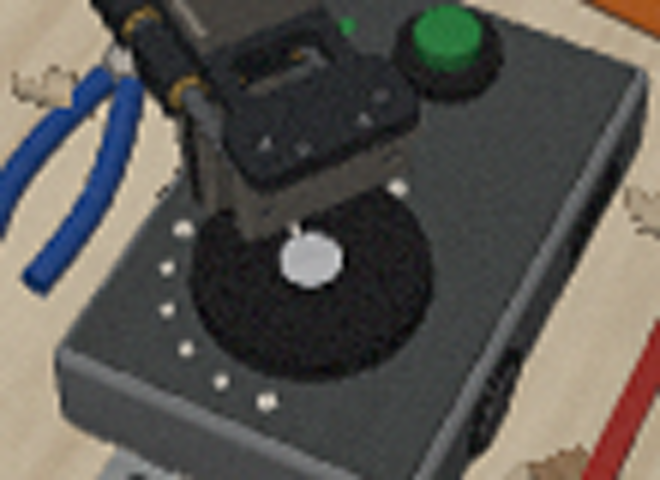

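The lug itself is hidden, but the network puts it at the 80° position and the index line now points up-left from the hub at (297,232). I'll back off, lift and verify before pressing.

```bash
python3 - <<'E'
from h import *
env.movel(pose(74,.008)[0],rate=.05)
env.movel(pose(74,.008,.15)[0],rate=.12)
b=np.array([.4970,-.0588]);R=pose(45)[1]
env.reach([*b,.13],R);st()
for c in ("top","scene"):
    p,d=viewer.read_camera(c)
    print(c,[(np.round(r["at"],4),round(r["score"],2)) for r in tip_of(c,"lug")[:2]])
    u,v,w,h=(200,200,110,80) if c=="scene" else (180,190,110,80)
    cv2.imwrite(f"pics/{c}4.png",cv2.resize(cv2.cvtColor(p[v:v+h,u:u+w],cv2.COLOR_RGB2BGR),None,fx=6,fy=6,interpolation=cv2.INTER_CUBIC))
E
```

```text
t13.38 [ 0.4971 -0.0581  0.1297] F [ 1.33  0.06 -0.24] w0.000
top [(array([0.5153, 0.0409, 0.0826]), 0.92)]
scene [(array([0.5133, 0.0409, 0.0841]), 0.56), (array([ 0.6156,  0.1824, -0.    ]), 0.44)]
```

View pics/scene4.png

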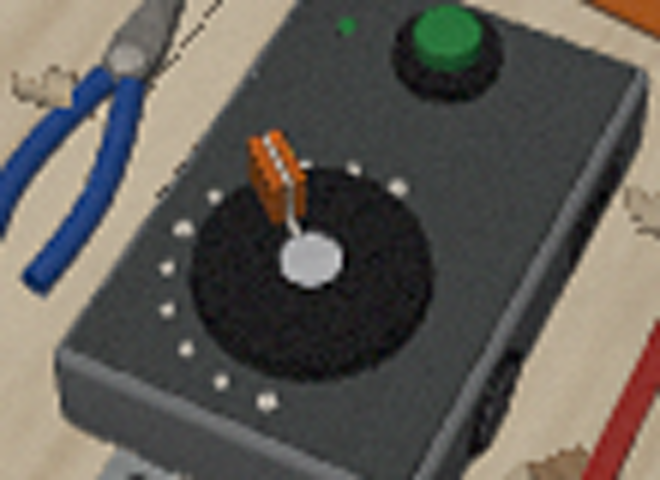

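The lug stands on the 8th dot (hidden, between (215,197) and (305,165)), so it has gone from the 4th to the 8th: four clicks. Now the press.

```bash
python3 - <<'E'
from h import *
b=[.4970,-.0588]
env.movel([*b,.09],rate=.1);st()
z=.088
while z>.064:
    z-=.001;env.movel([*b,z],rate=.03);f=env.sense()["wrist_force"][2]
    print(round(z,4),round(f,2),round(env.sense()["ee_pos"][2],4))
    if f>9: break
env.pause(.2);st()
env.movel([*b,.16],rate=.08)
env.pause(.3);st()
for c in ("top","scene"):
    p,d=viewer.read_camera(c)
    print(c,[(np.round(r["at"],4),round(r["score"],2)) for n in ("lug","start_top") for r in tip_of(c,n)[:1]])
E
```

```text
t14.13 [ 0.4971 -0.0584  0.09  ] F [ 0.82  0.52 -0.38] w0.000
0.087 0.29 0.0873
0.086 -0.64 0.0861
0.085 -0.36 0.0849
0.084 -0.44 0.0839
0.083 0.05 0.0829
0.082 -0.95 0.0819
0.081 0.55 0.0809
0.08 2.07 0.0801
0.079 2.01 0.0791
0.078 1.87 0.0781
0.077 3.74 0.0771
0.076 4.68 0.0761
0.075 4.01 0.0751
0.074 7.84 0.0744
0.073 16.9 0.0742
 t18.08 [ 0.4972 -0.0588  0.0742] F [-3.43  0.56 16.09] w0.001
 t19.62 [ 0.4969 -0.0588  0.1597] F [-0.23  0.27 -0.81] w0.001
top [(array([0.5178, 0.0407, 0.0842]), 0.62)]
scene [(array([0.5138, 0.0383, 0.0864]), 0.93), (array([ 0.4987, -0.0592,  0.0769]), 0.69)]
```

The button travelled about 6 mm to a hard stop and was released; the lug hasn't moved.

```bash
python3 -c "
from station import *
print(workorder.finish_job())"
```

```text
the job is handed in; nothing more can be done
None
```

The dial was pushed exactly four clicks clockwise (4th dot to 8th), then the start button was pressed about 6 mm to its stop and released; the job is handed in, and no verdict came back.

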